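Shift the feed gearbox of a roll straightener

TASK

Shift the feed gearbox to the step that the round-topped pointer on its rear rail marks: draw the keeper bar fully back towards the robot by its ball handle, tip the lever so that its tooth lifts out of the comb, carry it across and let it down fully into the marked notch, then push the keeper bar fully home over the tooth. Leave the loose rolls, bushing, wrench and case around it where they are.

Things in the scene. Friction and masses are not known exactly. Their poses are not given: they have to be found in the camera images.
- console: Shift unit: grey block fixed to the table, 300 mm deep (x), 340 wide (y), 60 high. Its frame (the unit frame): origin on the table, x away from the robot, y left; block spans x -185..115. On top: steel shaft along y at x 30, z 105, in bearing blocks (x 5..55, |y| 124..146, up to z 135); comb, lever, keeper bar, rail with riders at x 100.
- comb_mid (a point): Middle of the dark comb's top (unit frame x -75, y 0, z 101 mm). The comb is 40 deep, five round-topped ridges 32 wide at unit y -100, -50, 0, 50, 100; between them four notches 18 wide at y -75, -25, 25, 75. The lever starts in the notch at y -25, which has no rider
- lever (a joint): Tipping of the lever about the shaft, rad: 0 = tooth fully down; positive (to 0.5) = handle tipped away from the robot (+x of the unit), which lifts the tooth; it clears the ridges from 0.28. A spring presses it back to 0: about 4 N at the handle at 0, 7 N at 0.4. The rounded ridges guide the tooth down into the nearest notch
- shift (a joint): Sliding of the lever along the shaft, m, positive to +y of the unit; about 2 N friction, stays where left. 0 = notch at y -25 mm (start); -0.05, 0.05, 0.10 = the other notches; ends at -0.053 and 0.103. Held sideways (3 mm play) while the tooth is in a notch
- keeper (a joint): Travel of the keeper bar, m: 0 = home (over the tooth, which it holds down), 0.05 = fully drawn back towards the robot (-x of the unit), tooth free. About 2.5 N friction, stays where left. Cannot be pushed home while the tooth rides on a ridge
- lever_eye (a point): Centre of the lever's stirrup handle: level square loop of 12 mm round steel bar, open inside 60 x 60 mm, on a stem at the middle of its far (+x) side. Tooth down: 30 mm in front of the shaft axis, 120 above it (225 over the table). Closed fingers put into it from above can push it any way; 80 mm free below, except the stem
- tooth (a point): Front tip (on the centre line) of the lever's tooth: a 12 mm thick round steel finger pointing to the robot through the comb's notch, tip 30 mm in front of the comb, 154 in front of the shaft axis and, fully down, 75 mm above the table. Moves with the lever
- keeper_ball (a point): Centre of the keeper's black ball, 32 mm diameter, 180 mm above the table, on a 16 mm upright post (from z 114 up) at the bar's left end; unit frame y 140, x -112 when home, x -162 when drawn. The bar: dark steel, 20 deep, 300 wide, z 84..114, in front of the comb
- pointer: Rider marking the wanted notch: steel saddle 32 x 24 x 16 mm with an upright pin carrying a round disc (28 mm diameter, top 76 above the foot) and a small bar pointing at the comb. Fixed on the rear rail at the wanted notch's unit y (-75, 25 or 75 mm); two low plain saddles stand at the other two. Origin under the saddle, axes as the unit's
- roll_a_center (a point): Centre of a spare straightening roll, steel, 84 mm diameter, 56 high, standing loose beside the unit's left; leave it
- roll_b_center (a point): Centre of a like dark roll, loose beside the unit's right; leave it
- bushing_center (a point): Centre of a small steel bushing, 28 mm diameter, 50 high, standing loose on top of the unit's rear right corner (unit frame x 90, y -148 mm); leave it
- wrench: Loose wrench 180 mm long lying on the right; leave it
- gauge_case: Loose black flat case 160 x 90 x 35 mm on the left, origin under its centre; leave it

How it is judged (in metres and radians):
On the way, in this order (a step that is already met when the one before it is completed fails the run):
1. the keeper bar is drawn back, clear of the tooth (value of joint keeper above 0.04 m), for 0.1 s.
2. the tooth is lifted out of its notch (value of joint lever above 0.2 rad), for 0.1 s.
3. the tooth is fully down in the marked notch, the keeper still drawn (value of joint lever below 0.05 rad and y of tooth in the frame of pointer between -0.008 and 0.008 m and value of joint keeper above 0.03 m), for 0.2 s.
At the end, for the whole second after the job is handed in: The lever's tooth is fully down (lever joint under 0.05 rad) in the notch in line with the pointer (within 8 mm sideways), at rest, and the keeper bar is home over it (within 10 mm of its stop) (value of joint lever below 0.05 rad and y of tooth in the frame of pointer between -0.008 and 0.008 m and value of joint keeper below 0.01 m and velocity of joint shift between -0.01 and 0.01 m/s); the robot touches nothing.
It fails at once if a loose roll, the bushing, the wrench or the case is moved more than 30 mm from its place (distance of any of roll_a_center, roll_b_center, bushing_center, wrench, gauge_case from where it was at the start of the episode above 0.03 m).
It also fails if it takes over 59 s, if anything falls off the work surface, if the arm or the gripper's body presses on something with over 40 N, if the wrist force passes 120 N, or if a joint passes its speed limit or range.

ROBOT

A 6-joint arm with a two-finger parallel gripper is mounted at the origin on the work surface. World frame = base frame: x ahead of the robot, y to its left, z up, the work surface at z = 0. Lengths are in mm, angles in rad, forces in N, time in s.
With the tool pointing down it reaches from about 350 to 775 mm from the base axis. Payload 7.3 kg.
Tool frame: the origin (TCP) lies at the very end of the fingers, on their centre line; the grasp point (between the pads) lies 19 mm behind it; z points along the fingers, y is the line along which they close (so a half turn about z gives the same grasp; the last joint's range is limited). The gripper opens to 92 mm and grips with 3 to 60 N. Pads are 19 mm wide; open, the fingers measure 130 mm over their backs; the gripper's body (75 mm by 190 mm) begins 47 mm behind the grasp point.
Start: joints at [-1.378, 0.342, 1.524, -0, 1.275, -0.146], TCP at [174.51, -495.168, 226.741] pointing down, gripper open.
Joint ranges: [-2.53, 2.53], [-0.77, 2.02], [0.04, 2.7], [-1, 4.14], [0.28, 2.66], [-3.11, 3.11]. Speed limits (rad/s): [2.57, 2.57, 3.14, 3.14, 3.14, 3.14].

INTERFACE

Orientations are given as [roll, pitch, yaw] about the fixed x, y, z axes, in that order (R = Rz(yaw) Ry(pitch) Rx(roll)).
In Python, from plant import bot gives the robot as it stands.
- The arm moves only by the tool send_rows, never from a script. Its argument "rows" is a list of rows, each an object of numbers: "x", "y", "z": the shift along the tool's x, y, z in units of 0.2 m (1.0 is 0.2 m); "ax", "ay", "az": the turn, a rotation vector about the tool's x, y, z in units of 60 degrees (1.0 is 60 degrees); "jaw": the opening, from -1 (shut) to 1 (fully open), so that 0 is half open. In form: [{"x": .., "y": .., "z": .., "ax": .., "ay": .., "az": .., "jaw": ..}, ...]. A call has exactly 10 rows; each row is the pose to reach, as a shift and turn from the pose commanded when the call began, along the tool's axes at that moment; what a row does not reach only later rows make up. A row lasts 1/8 s, in which the tool goes at most 62.5 mm and 10.7 degrees, less where a joint would pass 70% of its speed; a pose out of reach is approached as far as the arm can. A call with a number of a shift or a turn outside -1 to 1 is refused whole. A call with a gripper value outside its range is refused whole. The fingers move at their own pace and stop on an object; the grip force is fixed at half the most. Time passes only in rows, so rows that repeat a pose let the fingers close, or fill a call up. It gives the time, the measured TCP pose, the force, the opening and the grip force at its end, in the units of the state.
- bot.get_obs(): the state, without advancing time (a new reading comes with each control period).
- bot.capture(name): name is "scene" or "side" or "wrist"; returns (picture, depth): 420x560x3 uint8, red, green, blue; 420x560 float32, mm along the optical axis (not along the pixel's ray), 0 where there is no reading.
- bot.camera_model(name): a dict with "vertical_fov" (degrees; the focal length in pixels is half the picture's height over the tangent of half this angle, whatever the lens; pixels are square), "cx", "cy" (the principal point, pixels), "k1" (the pictures are not rectified: a ray, as slopes to the right and down, at radius r is drawn at 1 + k1 r^2 times it, then the intrinsics apply), "R" (3x3) and "t" (3): a world point X has camera coordinates R X + t; the wrist camera has in their place "T_tool_cam" (4x4, takes a point from camera to tool coordinates, whose origin is the TCP and whose axes are the flange's). Camera axes: x right, y down, z forward; pixel columns grow to the right and rows downward; lengths in mm; the calibration is good to about 2 mm. A picture is of the moment at which its call begins: read the wrist's pose just before it. camera_model takes no time and is no camera call.
- bot.close_job(): hands the job in; it is judged then, once.
The state is a dict: "time": time; "joint_positions": joint angles; "dq": joint speeds; "tau": joint torques, N m; "tool_pos": TCP position; "tcp_rot": TCP orientation; "contact_force": force on the tool from outside, world axes, zero at the start; "moment": the same for the moment, N m; "grip_width": finger opening in mm; "finger_force": force on a finger pad.
Only numpy, scipy, OpenCV 4.12 (cv2) and the standard library are available. Lean on these libraries where they do the work, as an engineer would, in place of code of your own. Each camera call takes 0.05 s, during which the arm holds its last target. There are 200 camera calls.

## Working session

There is one attempt and no reset: what is moved stays moved. The work goes in short steps, Python scripts to look and compute and a tool call to move; the robot and the scene stay as the last step left them, time stands still between calls to the robot, and variables do not carry over. Pictures are saved under pics/ and viewed, at most 10 in all, crops included, and the job is handed in when it is done.

Besides the shell and the picture viewer there is one more tool, called as name(argument=value, ...), one argument or row to a line, values as JSON. send_rows: Moves the arm, as the interface text tells. Its arguments: {"type":"object","properties":{"rows":{"type":"array","items":{"type":"object","properties":{"x":{"type":"number","minimum":-1,"maximum":1},"y":{"type":"number","minimum":-1,"maximum":1},"z":{"type":"number","minimum":-1,"maximum":1},"ax":{"type":"number","minimum":-1,"maximum":1},"ay":{"type":"number","minimum":-1,"maximum":1},"az":{"type":"number","minimum":-1,"maximum":1},"jaw":{"type":"number"}}}}},"required":["rows"]}

```bash
mkdir -p pics; ls; python3 - <<'E'
from plant import bot
import cv2,numpy as np
o=bot.get_obs(); print(o)
for n in("scene","side"):
    p,d=bot.capture(n); m=bot.camera_model(n); print(n,m)
    cv2.imwrite(f"pics/{n}0.png",p[:,:,::-1]); np.savez(f"{n}0.npz",p=p,d=d)
print(bot.camera_model("wrist"))
E
```

```text
pics
{'time': 0.0, 'joint_positions': array([-1.37799246e+00,  3.42744233e-01,  1.52504004e+00, -1.70765323e-05,
        1.27539601e+00, -1.45982708e-01]), 'dq': array([-0.00059379, -0.00133183,  0.00173344, -0.002333  ,  0.00087304,
       -0.00152243]), 'tau': array([-6.17696824e-04, -4.31245780e+01, -2.44221890e+01,  7.17393612e-02,
        5.59275330e-02, -1.56122169e-04]), 'tool_pos': array([ 174.42362086, -494.73473528,  226.02576944]), 'tcp_rot': array([-3.14001954e+00, -2.14788572e-04,  3.38791392e-01]), 'contact_force': array([ 0.88636545,  0.19709593, -0.47000669]), 'moment': array([-0.06233649, -0.01184867,  0.01375354]), 'finger_force': 0.0, 'grip_width': 91.49314272833671}
scene {'vertical_fov': 46.19797369932423, 'cx': 281.83428312154757, 'cy': 202.88094932256183, 'k1': -0.1530480314420617, 'R': array([[ 0.87781894,  0.47896231, -0.00538588],
       [ 0.3665524 , -0.67895272, -0.63613091],
       [-0.30833948,  0.55643356, -0.77156235]]), 't': array([-499.58009958,  -89.78255288, 1614.43601203])}
side {'vertical_fov': 56.77907026490691, 'cx': 277.9333484988136, 'cy': 209.6233278757155, 'k1': 0.031087237051744446, 'R': array([[ 0.99973165, -0.00497908,  0.02262397],
       [ 0.01347717, -0.66932454, -0.74284791],
       [ 0.01884147,  0.74295348, -0.66907782]]), 't': array([-574.55876156,  106.55680591, 1039.10903084])}
{'vertical_fov': 69.11583707135442, 'cx': 278.2910664423126, 'cy': 212.78774386451056, 'k1': -0.0002531050359756597, 'T_tool_cam': array([[-1.31797360e-03, -9.59649747e-01, -2.81194998e-01,
         7.57964413e+01],
       [ 9.99999130e-01, -1.28109669e-03, -3.14971244e-04,
         8.51681884e-01],
       [-5.79759063e-05, -2.81195168e-01,  9.59650600e-01,
        -1.56938849e+02],
       [ 0.00000000e+00,  0.00000000e+00,  0.00000000e+00,
         1.00000000e+00]])}
```

View pics/scene0.png

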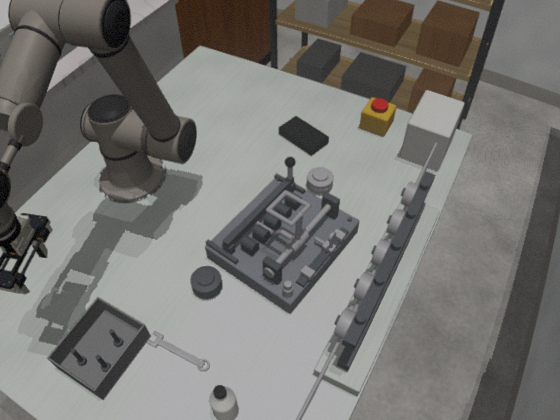

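View pics/side0.png

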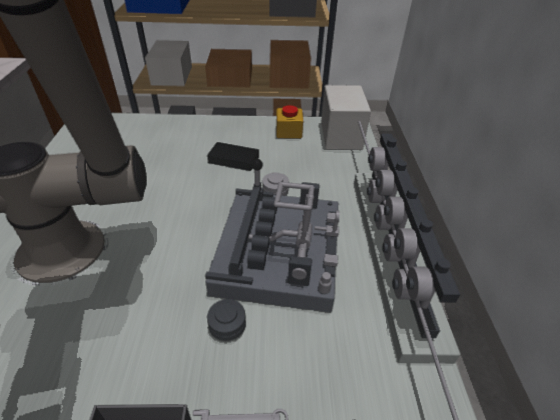

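The scene view shows the unit centred near (285,238), the ball at (290,161), the stirrup at (290,207) and the riders on the rear rail around (300-345,235-275). In the side view the ball is at (257,164), the stirrup at (295,194) and the riders at x≈332, y 210-265. Next I'll enlarge the riders.

```bash
cat > h.py <<'E'
import numpy as np,cv2
def ray(m,u,v):
    f=210/np.tan(np.radians(m["vertical_fov"])/2)
    K=np.array([[f,0,m["cx"]],[0,f,m["cy"]],[0,0,1]])
    q=cv2.undistortPoints(np.array([[[u,v]]],float),K,np.array([m["k1"],0,0,0,0]))[0,0]
    R=np.array(m["R"]);t=np.array(m["t"])
    return -R.T@t, R.T@np.array([q[0],q[1],1.]), R,t
def onz(m,u,v,z):
    c,d,_,_=ray(m,u,v); return c+d*(z-c[2])/d[2]
def two(m1,p1,m2,p2):
    c1,d1,_,_=ray(m1,*p1);c2,d2,_,_=ray(m2,*p2)
    s=np.linalg.lstsq(np.c_[d1,-d2],c2-c1,rcond=None)[0]
    a,b=c1+s[0]*d1,c2+s[1]*d2; return (a+b)/2,np.linalg.norm(a-b)
def cloud(m,d):
    f=210/np.tan(np.radians(m["vertical_fov"])/2)
    K=np.array([[f,0,m["cx"]],[0,f,m["cy"]],[0,0,1]])
    v,u=np.mgrid[:420,:560]
    q=cv2.undistortPoints(np.stack([u,v],-1).reshape(-1,1,2).astype(float),K,np.array([m["k1"],0,0,0,0]))[:,0]
    X=np.c_[q,np.ones(len(q))]*d.reshape(-1,1)
    return ((X-np.array(m["t"]))@np.array(m["R"])).reshape(420,560,3)
E
python3 - <<'E'
from plant import bot
from h import *
for n in("scene","side"):
    z=np.load(n+"0.npz"); P=cloud(bot.camera_model(n),z["d"])
    ok=z["d"]>0
    x,y,h=P[...,0],P[...,1],P[...,2]
    s=ok&(abs(h-60)<5)&(x>300)&(x<900)&(abs(y)<400)
    k,l,st,c=cv2.connectedComponentsWithStats(cv2.morphologyEx(s.astype(np.uint8),cv2.MORPH_CLOSE,np.ones((5,5))))
    i=1+st[1:,4].argmax(); print(n,st[i])
    Q=P[(l==i)&s][:,:2]
    print(cv2.minAreaRect(Q.astype(np.float32)), np.percentile(Q,[1,99],axis=0))
    b=ok&(h>172)&(x>300)&(x<900)&(abs(y)<400)
    k,l,st,c=cv2.connectedComponentsWithStats(b.astype(np.uint8))
    for i in range(1,k):
        if st[i,4]>15: print(st[i],c[i],P[l==i].mean(0),P[l==i].max(0),P[l==i].min(0))
a=cv2.resize(np.load("scene0.npz")["p"][150:310,195:365],None,fx=3.5,fy=3.5,interpolation=2)
cv2.imwrite("pics/c1.png",a[:,:,::-1])
a=cv2.resize(np.load("side0.npz")["p"][150:310,195:355],None,fx=3.6,fy=3.6,interpolation=2)
cv2.imwrite("pics/c2.png",a[:,:,::-1])
E
```

```text
scene [ 205  178  155  128 5494]
((574.5945434570312, -3.3199310302734375), (341.93988037109375, 303.4476318359375), 81.91433715820312) [[ 418.15757715 -183.67198046]
 [ 736.3165301   160.4715635 ]]
[284 156  11  11  97] [289.19587629 161.16494845] [516.1142996  142.66667067 189.15901186] [528.81844938 159.90934891 199.72442485] [499.41700934 131.13583288 174.05150146]
[ 336  171  100  179 3645] [383.41975309 262.87599451] [876.17225563 -43.77045613 198.22909201] [899.98957754 280.41977886 225.19394847] [ 838.33498256 -282.38702355  172.00951748]
[266 190  44  40 544] [289.1875     209.42279412] [611.81678855 -37.26688145 225.86162414] [650.27277195  10.49524949 236.36224101] [560.88619271 -80.84963111 172.36492944]
side [ 205  199  133  101 4728]
((574.369140625, -1.541900634765625), (340.8172607421875, 301.3845520019531), 82.00992584228516) [[ 422.69474705 -183.60075562]
 [ 729.2931862   136.84584191]]
[ 371  134   89  169 4520] [415.60597345 224.88517699] [871.56896597 -71.83965029 196.65956227] [899.92695241 282.29529618 223.50493266] [ 838.15622709 -280.55495524  172.00909387]
[251 159  12  11 108] [256.14814815 164.        ] [513.51876107 141.82258667 187.48221508] [528.76654439 156.36125759 197.50351377] [499.6212088  131.66488761 172.88740056]
[273 182  41  35 613] [295.10277325 197.37520392] [608.01888639 -37.47629863 225.73354833] [650.6796396   10.38094895 235.67201139] [558.42168696 -78.61821355 172.34933604]
```

View pics/c1.png

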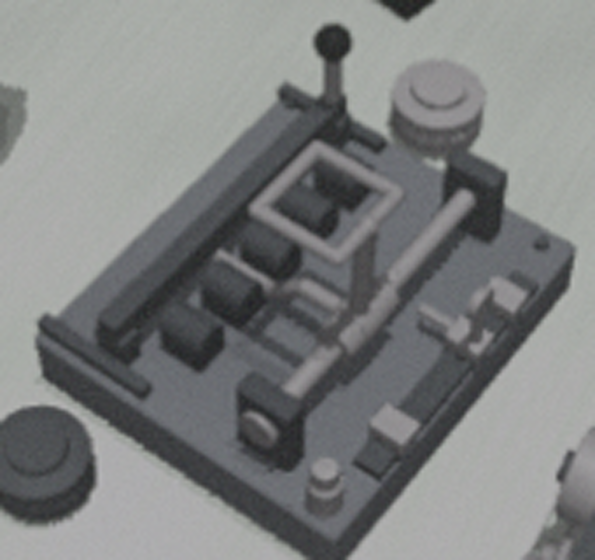

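View pics/c2.png

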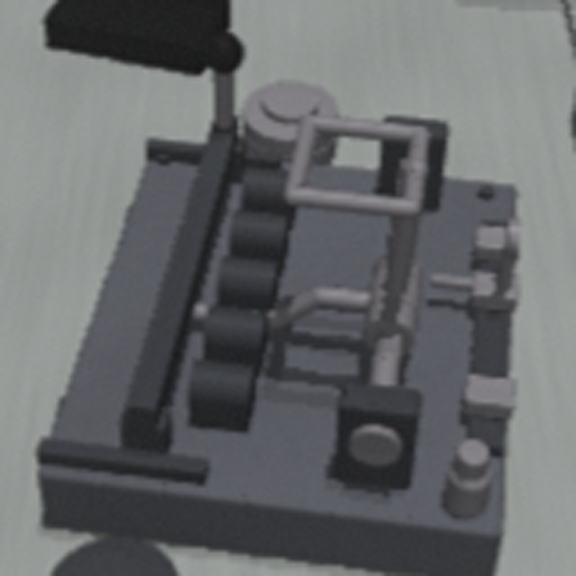

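```bash
python3 - <<'E'
from plant import bot
from h import *
ms=bot.camera_model("scene");md=bot.camera_model("side")
print("ball",two(ms,(289.2,161.2),md,(256.15,164)))
th=np.radians(-8.05);X=np.array([np.cos(th),np.sin(th)]);Y=np.array([-X[1],X[0]])
O=np.array([574.5,-2.4])+35*X; print("O",O)
for n,m in(("scene",ms),("side",md)):
    P=cloud(m,np.load(n+"0.npz")["d"]).reshape(-1,3)
    u=(P[:,:2]-O)@np.c_[X,Y]
    s=(u[:,0]>80)&(u[:,0]<125)&(abs(u[:,1])<110)
    for y0 in(-75,25,75):
        q=s&(abs(u[:,1]-y0)<20); print(n,y0,"max z",np.percentile(P[q,2],[90,97,100]).round())
    q=(P[:,2]>218)&(P[:,2]<240)&(abs(u[:,0])<60)&(abs(u[:,1]+25)<60); print("stirrup",np.percentile(u[q],[2,98],axis=0),u[q].mean(0),np.median(P[q,2]))
    q=(P[:,2]>172)&(P[:,2]<200)&(abs(u[:,0]+112)<30)&(abs(u[:,1]-140)<30); print("ball",u[q].mean(0),np.percentile(u[q],[2,98],axis=0))
b=two(ms,(289.2,161.2),md,(256.15,164))[0]
print("ball unit",(b[:2]-O)@np.c_[X,Y])
E
```

```text
ball (array([513.2940588 , 147.98157304, 183.01380672]), np.float64(0.21899625522119534))
O [609.15511841  -7.30130269]
scene -75 max z [87. 89. 91.]
scene 25 max z [136. 145. 149.]
scene 75 max z [87. 90. 94.]
stirrup [[-38.96265791 -67.88114627]
 [ 41.41623846  13.12969985]] [  3.06635261 -29.14215091] 230.48155621762746
ball [-113.12511498  135.46104739] [[-128.25575779  125.20053839]
 [-101.92275531  148.68194926]]
side -75 max z [88. 89. 91.]
side 25 max z [137. 146. 149.]
side 75 max z [87. 89. 90.]
stirrup [[-41.09648289 -67.18362528]
 [ 40.27550748  13.21282458]] [  0.22541297 -30.0422308 ] 230.0987035135675
ball [-115.57687452  134.26180879] [[-129.43130308  126.01173097]
 [-103.02608992  147.40180968]]
ball unit [-116.66184995  140.32863931]
```

The pointer, with its tall disc, is at unit y = +25, so the lever must shift +50 mm. The block rectangle measures 341 x 302 mm, which fits the given size, and the unit's yaw is -8.05°. Next I'll move toward the ball.

send_rows(
  rows=[
    {"x": 0.1, "y": -0.09, "z": -0.1, "az": -0.06, "jaw": 1},
    {"x": 0.2, "y": -0.18, "z": -0.2, "az": -0.12, "jaw": 1},
    {"x": 0.3, "y": -0.27, "z": -0.27, "az": -0.18, "jaw": 1},
    {"x": 0.4, "y": -0.36, "z": -0.27, "az": -0.24, "jaw": 1},
    {"x": 0.5, "y": -0.46, "z": -0.27, "az": -0.3, "jaw": 1},
    {"x": 0.6, "y": -0.55, "z": -0.27, "az": -0.36, "jaw": 1},
    {"x": 0.7, "y": -0.64, "z": -0.27, "az": -0.42, "jaw": 1},
    {"x": 0.8, "y": -0.73, "z": -0.27, "az": -0.48, "jaw": 1},
    {"x": 0.89, "y": -0.82, "z": -0.27, "az": -0.52, "jaw": 1},
    {"x": 0.89, "y": -0.82, "z": -0.27, "az": -0.52, "jaw": 1},
  ],
)

```text
schema error: expected keys x, y, z, ax, ay, az, jaw
```

```bash
cat > d.py <<'E'
import sys,numpy as np
from plant import bot
from scipy.spatial.transform import Rotation as R
th=np.radians(-8.05);X=np.array([np.cos(th),np.sin(th)]);Y=np.array([-X[1],X[0]]);O=np.array([609.2,-7.3])
def go(*ts):
    o=bot.get_obs();p=o["tool_pos"];r=R.from_euler("xyz",o["tcp_rot"])
    print("t",o["time"],"unit",((p[:2]-O)@np.c_[X,Y]).round(1),p[2].round(1),"F",o["contact_force"].round(1),"w",o["grip_width"],o["finger_force"])
    for u,v,z in ts:
        T=np.r_[O+u*X+v*Y,z]
        g=R.from_euler("xyz",[np.pi,0,th+np.pi/2])
        print((u,v,z),"shift",(r.inv().apply(T-p)/200).round(3),"turn",((r.inv()*g).as_rotvec()/np.radians(60)).round(3))
if __name__=="__main__": go(*[tuple(map(float,a.split(","))) for a in sys.argv[1:]])
E
python3 d.py -- 2>/dev/null; python3 d.py "-114,140,280"
```

```text
t 0.1 unit [-362.2 -543.6] 226.1 F [-0.3 -0.1 -1. ] w 91.51303508450034 0.0
(-114.0, 140.0, 280.0) shift [ 2.677 -2.461 -0.266] turn [-1.000e-03 -1.000e-03 -1.042e+00]
```

All keys are required.

send_rows(
  rows=[
    {"x": 0.1, "y": -0.09, "z": -0.1, "ax": 0, "ay": 0, "az": -0.06, "jaw": 1},
    {"x": 0.2, "y": -0.18, "z": -0.2, "ax": 0, "ay": 0, "az": -0.12, "jaw": 1},
    {"x": 0.3, "y": -0.27, "z": -0.27, "ax": 0, "ay": 0, "az": -0.18, "jaw": 1},
    {"x": 0.4, "y": -0.36, "z": -0.27, "ax": 0, "ay": 0, "az": -0.24, "jaw": 1},
    {"x": 0.5, "y": -0.46, "z": -0.27, "ax": 0, "ay": 0, "az": -0.3, "jaw": 1},
    {"x": 0.6, "y": -0.55, "z": -0.27, "ax": 0, "ay": 0, "az": -0.36, "jaw": 1},
    {"x": 0.7, "y": -0.64, "z": -0.27, "ax": 0, "ay": 0, "az": -0.42, "jaw": 1},
    {"x": 0.8, "y": -0.73, "z": -0.27, "ax": 0, "ay": 0, "az": -0.48, "jaw": 1},
    {"x": 0.89, "y": -0.82, "z": -0.27, "ax": 0, "ay": 0, "az": -0.52, "jaw": 1},
    {"x": 0.89, "y": -0.82, "z": -0.27, "ax": 0, "ay": 0, "az": -0.52, "jaw": 1},
  ],
)

```text
time: 1.35
tool_pos: [288.2, -280.2, 280.6]
tcp_rot: [-3.141, -0.0, 0.886]
contact_force: [0.2, -0.4, -0.7]
grip_width: 91.8
finger_force: 0.0
```

```bash
python3 d.py " -114,140,280"
```

```text
t 1.35 unit [-279.7 -315.2] 280.6 F [ 0.2 -0.4 -0.7] w 91.82493792769196 0.0
(-114.0, 140.0, 280.0) shift [ 2.376 -0.471  0.004] turn [-0.   -0.   -0.52]
```

send_rows(
  rows=[
    {"x": 0.12, "y": -0.02, "z": 0, "ax": 0, "ay": 0, "az": -0.06, "jaw": 1},
    {"x": 0.24, "y": -0.04, "z": 0, "ax": 0, "ay": 0, "az": -0.12, "jaw": 1},
    {"x": 0.36, "y": -0.07, "z": 0, "ax": 0, "ay": 0, "az": -0.18, "jaw": 1},
    {"x": 0.48, "y": -0.09, "z": 0, "ax": 0, "ay": 0, "az": -0.24, "jaw": 1},
    {"x": 0.6, "y": -0.12, "z": 0, "ax": 0, "ay": 0, "az": -0.3, "jaw": 1},
    {"x": 0.72, "y": -0.14, "z": 0, "ax": 0, "ay": 0, "az": -0.36, "jaw": 1},
    {"x": 0.84, "y": -0.17, "z": 0, "ax": 0, "ay": 0, "az": -0.42, "jaw": 1},
    {"x": 0.95, "y": -0.19, "z": 0, "ax": 0, "ay": 0, "az": -0.48, "jaw": 1},
    {"x": 1.0, "y": -0.2, "z": 0, "ax": 0, "ay": 0, "az": -0.52, "jaw": 1},
    {"x": 1.0, "y": -0.2, "z": 0, "ax": 0, "ay": 0, "az": -0.52, "jaw": 1},
  ],
)

```text
time: 2.6
tool_pos: [383.9, -101.6, 280.5]
tcp_rot: [-3.141, 0.0, 1.428]
contact_force: [-0.4, -0.7, 0.6]
grip_width: 92.0
finger_force: 0.0
```

```bash
python3 d.py " -114,140,280"
```

```text
t 2.6 unit [-209.8 -125. ] 280.5 F [-0.4 -0.7  0.6] w 91.97087435667422 0.0
(-114.0, 140.0, 280.0) shift [1.326 0.476 0.002] turn [-0.     0.    -0.002]
```

send_rows(
  rows=[
    {"x": 0.12, "y": 0.05, "z": 0, "ax": 0, "ay": 0, "az": 0, "jaw": 1},
    {"x": 0.24, "y": 0.1, "z": 0, "ax": 0, "ay": 0, "az": 0, "jaw": 1},
    {"x": 0.36, "y": 0.15, "z": 0, "ax": 0, "ay": 0, "az": 0, "jaw": 1},
    {"x": 0.48, "y": 0.2, "z": 0, "ax": 0, "ay": 0, "az": 0, "jaw": 1},
    {"x": 0.6, "y": 0.25, "z": 0, "ax": 0, "ay": 0, "az": 0, "jaw": 1},
    {"x": 0.72, "y": 0.3, "z": 0, "ax": 0, "ay": 0, "az": 0, "jaw": 1},
    {"x": 0.84, "y": 0.35, "z": 0, "ax": 0, "ay": 0, "az": 0, "jaw": 1},
    {"x": 0.95, "y": 0.4, "z": 0, "ax": 0, "ay": 0, "az": 0, "jaw": 1},
    {"x": 1.0, "y": 0.44, "z": 0, "ax": 0, "ay": 0, "az": 0, "jaw": 1},
    {"x": 1.0, "y": 0.476, "z": 0, "ax": 0, "ay": 0, "az": 0, "jaw": 1},
  ],
)

```text
time: 3.85
tool_pos: [507.0, 82.5, 280.5]
tcp_rot: [-3.141, 0.001, 1.428]
contact_force: [-0.5, -1.6, -0.1]
grip_width: 91.7
finger_force: 0.0
```

```bash
python3 d.py " -114,140,230" " -114,140,160"; python3 - <<'E'
from plant import bot
import cv2
from h import *
from scipy.spatial.transform import Rotation as R
o=bot.get_obs();p,d=bot.capture("wrist");m=bot.camera_model("wrist")
T=np.eye(4);T[:3,:3]=R.from_euler("xyz",o["tcp_rot"]).as_matrix();T[:3,3]=o["tool_pos"]
C=np.linalg.inv(T@m["T_tool_cam"]);m["R"]=C[:3,:3];m["t"]=C[:3,3]
from d import O,X,Y
P=cloud(m,d).reshape(-1,3);u=(P[:,:2]-O)@np.c_[X,Y]
q=(P[:,2]>175)&(P[:,2]<205)&(abs(u[:,0]+112)<40)&(abs(u[:,1]-140)<40)
print("ball",q.sum(),np.percentile(u[q],[1,50,99],axis=0),P[q,2].max())
cv2.imwrite("pics/w1.png",p[:,:,::-1])
E
```

```text
t 3.85 unit [-113.8   74.6] 280.5 F [-0.5 -1.6 -0.1] w 91.7332802670158 0.0
(-114.0, 140.0, 230.0) shift [ 0.327 -0.002  0.252] turn [-0.     0.    -0.002]
(-114.0, 140.0, 160.0) shift [ 0.327 -0.002  0.602] turn [-0.     0.    -0.002]
ball 1218 [[-129.70797509  127.23044981]
 [-115.12684409  141.93166314]
 [-100.67944318  156.15800371]] 196.3301607891247
```

View pics/w1.png

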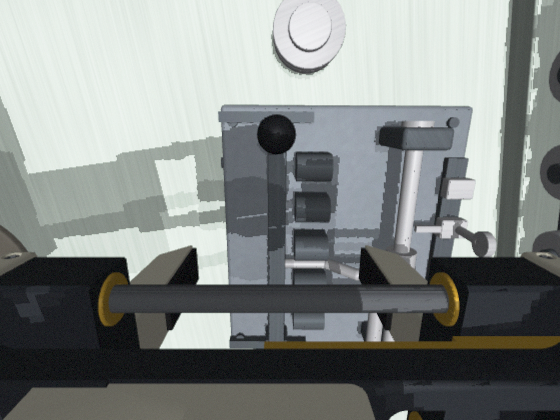

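The wrist view shows the ball at (276,133) and the pointer, with its disc and bar, at row 228. That lines up with the notch between the y=50 and y=0 ridges, so the marked notch is y=+25. The ball measures (-115,141.7) in the unit frame with its top at 196. Now I'll go down onto it.

send_rows(
  rows=[
    {"x": 0.12, "y": -0.007, "z": 0, "ax": 0, "ay": 0, "az": 0, "jaw": 1},
    {"x": 0.24, "y": -0.007, "z": 0, "ax": 0, "ay": 0, "az": 0, "jaw": 1},
    {"x": 0.335, "y": -0.007, "z": 0, "ax": 0, "ay": 0, "az": 0, "jaw": 1},
    {"x": 0.335, "y": -0.007, "z": 0.1, "ax": 0, "ay": 0, "az": 0, "jaw": 1},
    {"x": 0.335, "y": -0.007, "z": 0.2, "ax": 0, "ay": 0, "az": 0, "jaw": 1},
    {"x": 0.335, "y": -0.007, "z": 0.3, "ax": 0, "ay": 0, "az": 0, "jaw": 1},
    {"x": 0.335, "y": -0.007, "z": 0.4, "ax": 0, "ay": 0, "az": 0, "jaw": 1},
    {"x": 0.335, "y": -0.007, "z": 0.5, "ax": 0, "ay": 0, "az": 0, "jaw": 1},
    {"x": 0.335, "y": -0.007, "z": 0.59, "ax": 0, "ay": 0, "az": 0, "jaw": 1},
    {"x": 0.335, "y": -0.007, "z": 0.59, "ax": 0, "ay": 0, "az": 0, "jaw": 1},
  ],
)

```text
time: 5.15
tool_pos: [514.0, 149.0, 161.6]
tcp_rot: [-3.139, 0.001, 1.427]
contact_force: [0.0, -0.6, 0.3]
grip_width: 91.6
finger_force: 0.0
```

send_rows(
  rows=[
    {"x": 0, "y": 0, "z": 0, "ax": 0, "ay": 0, "az": 0, "jaw": -0.4},
    {"x": 0, "y": 0, "z": 0, "ax": 0, "ay": 0, "az": 0, "jaw": -0.4},
    {"x": 0, "y": 0, "z": 0, "ax": 0, "ay": 0, "az": 0, "jaw": -0.4},
    {"x": 0, "y": 0, "z": 0, "ax": 0, "ay": 0, "az": 0, "jaw": -0.4},
    {"x": 0, "y": 0, "z": 0, "ax": 0, "ay": 0, "az": 0, "jaw": -0.4},
    {"x": 0, "y": 0, "z": 0, "ax": 0, "ay": 0, "az": 0, "jaw": -0.4},
    {"x": 0, "y": 0, "z": 0, "ax": 0, "ay": 0, "az": 0, "jaw": -0.4},
    {"x": 0, "y": 0, "z": 0, "ax": 0, "ay": 0, "az": 0, "jaw": -0.4},
    {"x": 0, "y": 0, "z": 0, "ax": 0, "ay": 0, "az": 0, "jaw": -0.4},
    {"x": 0, "y": 0, "z": 0, "ax": 0, "ay": 0, "az": 0, "jaw": -0.4},
  ],
)

```text
time: 6.4
tool_pos: [514.8, 149.5, 162.7]
tcp_rot: [3.142, 0.0, 1.428]
contact_force: [0.7, -0.3, 0.6]
grip_width: 30.5
finger_force: 30.0
```

send_rows(
  rows=[
    {"x": 0, "y": -0.03, "z": 0, "ax": 0, "ay": 0, "az": 0, "jaw": -0.4},
    {"x": 0, "y": -0.06, "z": 0, "ax": 0, "ay": 0, "az": 0, "jaw": -0.4},
    {"x": 0, "y": -0.09, "z": 0, "ax": 0, "ay": 0, "az": 0, "jaw": -0.4},
    {"x": 0, "y": -0.12, "z": 0, "ax": 0, "ay": 0, "az": 0, "jaw": -0.4},
    {"x": 0, "y": -0.15, "z": 0, "ax": 0, "ay": 0, "az": 0, "jaw": -0.4},
    {"x": 0, "y": -0.18, "z": 0, "ax": 0, "ay": 0, "az": 0, "jaw": -0.4},
    {"x": 0, "y": -0.21, "z": 0, "ax": 0, "ay": 0, "az": 0, "jaw": -0.4},
    {"x": 0, "y": -0.23, "z": 0, "ax": 0, "ay": 0, "az": 0, "jaw": -0.4},
    {"x": 0, "y": -0.245, "z": 0, "ax": 0, "ay": 0, "az": 0, "jaw": -0.4},
    {"x": 0, "y": -0.245, "z": 0, "ax": 0, "ay": 0, "az": 0, "jaw": -0.4},
  ],
)

```text
time: 7.65
tool_pos: [470.5, 156.1, 162.9]
tcp_rot: [3.132, -0.001, 1.428]
contact_force: [20.5, -1.3, -12.9]
grip_width: 30.2
finger_force: 30.0
```

```bash
python3 d.py
```

```text
t 7.65 unit [-160.3  142.4] 162.9 F [ 20.5  -1.3 -12.9] w 30.248464998623465 29.997131824493408
```

send_rows(
  rows=[
    {"x": 0, "y": 0.01, "z": 0, "ax": 0, "ay": 0, "az": 0, "jaw": 0.6},
    {"x": 0, "y": 0.01, "z": 0, "ax": 0, "ay": 0, "az": 0, "jaw": 0.6},
    {"x": 0, "y": 0.01, "z": 0, "ax": 0, "ay": 0, "az": 0, "jaw": 0.6},
    {"x": 0, "y": 0.01, "z": 0, "ax": 0, "ay": 0, "az": 0, "jaw": 0.6},
    {"x": 0, "y": 0.01, "z": -0.1, "ax": 0, "ay": 0, "az": 0, "jaw": 0.6},
    {"x": 0, "y": 0.01, "z": -0.25, "ax": 0, "ay": 0, "az": 0, "jaw": 0.6},
    {"x": 0, "y": 0.01, "z": -0.4, "ax": 0, "ay": 0, "az": 0, "jaw": 0.6},
    {"x": 0, "y": 0.01, "z": -0.55, "ax": 0, "ay": 0, "az": 0, "jaw": 0.6},
    {"x": 0, "y": 0.01, "z": -0.6, "ax": 0, "ay": 0, "az": 0, "jaw": 0.2},
    {"x": 0, "y": 0.01, "z": -0.6, "ax": 0, "ay": 0, "az": 0, "jaw": -1},
  ],
)

```text
time: 8.9
tool_pos: [468.2, 156.2, 282.6]
tcp_rot: [3.141, 0.0, 1.428]
contact_force: [0.3, 0.5, 0.1]
grip_width: 57.7
finger_force: 0.0
```

```bash
python3 d.py "0,-26,280" "0,-26,200"; cat > ball.py <<'E'
from plant import bot
from h import *
from d import O,X,Y
for n in("scene","side"):
    p,d=bot.capture(n);P=cloud(bot.camera_model(n),d).reshape(-1,3);u=(P[:,:2]-O)@np.c_[X,Y]
    q=(P[:,2]>174)&(P[:,2]<200)&(u[:,0]<-60)&(u[:,0]>-210)&(abs(u[:,1]-140)<30)&(d.reshape(-1)>0)
    if q.any(): print(n,"ball",q.sum(),np.percentile(u[q],[2,50,98],axis=0)[:,0])
    q=(P[:,2]>220)&(P[:,2]<245)&(abs(u[:,0])<65)&(abs(u[:,1]-0)<100)&(d.reshape(-1)>0)
    if q.any(): print(n,"stirrup",q.sum(),np.percentile(u[q],[2,98],axis=0).round(1).tolist())
E
python3 ball.py
```

```text
t 8.9 unit [-162.6  142.2] 282.6 F [0.3 0.5 0.1] w 57.69762997471929 0.0
(0.0, -26.0, 280.0) shift [-0.839  0.815  0.013] turn [ 0.     0.    -0.002]
(0.0, -26.0, 200.0) shift [-0.839  0.815  0.413] turn [ 0.     0.    -0.002]
scene ball 95 [-172.67342431 -156.49078173 -146.6548648 ]
scene stirrup 480 [[-38.9, -68.3], [41.6, 13.0]]
side ball 106 [-176.0504079  -159.39896845 -146.82630076]
side stirrup 556 [[-41.4, -66.5], [40.2, 12.9]]
```

send_rows(
  rows=[
    {"x": -0.1, "y": 0.1, "z": 0, "ax": 0, "ay": 0, "az": 0, "jaw": -1},
    {"x": -0.2, "y": 0.2, "z": 0, "ax": 0, "ay": 0, "az": 0, "jaw": -1},
    {"x": -0.3, "y": 0.3, "z": 0, "ax": 0, "ay": 0, "az": 0, "jaw": -1},
    {"x": -0.4, "y": 0.4, "z": 0, "ax": 0, "ay": 0, "az": 0, "jaw": -1},
    {"x": -0.5, "y": 0.5, "z": 0, "ax": 0, "ay": 0, "az": 0, "jaw": -1},
    {"x": -0.6, "y": 0.6, "z": 0, "ax": 0, "ay": 0, "az": 0, "jaw": -1},
    {"x": -0.7, "y": 0.7, "z": 0, "ax": 0, "ay": 0, "az": 0, "jaw": -1},
    {"x": -0.8, "y": 0.79, "z": 0, "ax": 0, "ay": 0, "az": 0, "jaw": -1},
    {"x": -0.845, "y": 0.81, "z": 0, "ax": 0, "ay": 0, "az": 0, "jaw": -1},
    {"x": -0.845, "y": 0.81, "z": 0, "ax": 0, "ay": 0, "az": 0, "jaw": -1},
  ],
)

```text
time: 10.25
tool_pos: [604.0, -34.3, 281.7]
tcp_rot: [-3.14, -0.0, 1.427]
contact_force: [-0.3, -0.8, -0.5]
grip_width: 0.4
finger_force: 0.0
```

```bash
python3 d.py "0,-27,200"
```

```text
t 10.25 unit [ -1.3 -27.4] 281.7 F [-0.3 -0.8 -0.5] w 0.4316811583216365 0.0
(0.0, -27.0, 200.0) shift [0.002 0.008 0.408] turn [-0.002 -0.    -0.003]
```

send_rows(
  rows=[
    {"x": 0, "y": 0, "z": 0.08, "ax": 0, "ay": 0, "az": 0, "jaw": -1},
    {"x": 0, "y": 0, "z": 0.16, "ax": 0, "ay": 0, "az": 0, "jaw": -1},
    {"x": 0, "y": 0, "z": 0.24, "ax": 0, "ay": 0, "az": 0, "jaw": -1},
    {"x": 0, "y": 0, "z": 0.32, "ax": 0, "ay": 0, "az": 0, "jaw": -1},
    {"x": 0, "y": 0, "z": 0.4, "ax": 0, "ay": 0, "az": 0, "jaw": -1},
    {"x": 0, "y": 0, "z": 0.41, "ax": 0, "ay": 0, "az": 0, "jaw": -1},
    {"x": 0, "y": 0.02, "z": 0.41, "ax": 0, "ay": 0, "az": 0, "jaw": -1},
    {"x": 0, "y": 0.05, "z": 0.41, "ax": 0, "ay": 0, "az": 0, "jaw": -1},
    {"x": 0, "y": 0.08, "z": 0.41, "ax": 0, "ay": 0, "az": 0, "jaw": -1},
    {"x": 0, "y": 0.1, "z": 0.41, "ax": 0, "ay": 0, "az": 0, "jaw": -1},
  ],
)

```text
time: 11.5
tool_pos: [624.1, -37.0, 201.3]
tcp_rot: [-3.14, 0.0, 1.428]
contact_force: [-6.5, 0.1, 4.1]
grip_width: 0.4
finger_force: 3.1
```

```bash
python3 d.py "56,-27,200"
```

```text
t 11.5 unit [ 18.9 -27.3] 201.3 F [-6.5  0.1  4.1] w 0.37303365070574784 3.0745410919189453
(56.0, -27.0, 200.0) shift [0.002 0.185 0.006] turn [-0.001  0.    -0.002]
```

send_rows(
  rows=[
    {"x": 0, "y": 0.03, "z": 0, "ax": 0, "ay": 0, "az": 0, "jaw": -1},
    {"x": 0, "y": 0.06, "z": 0, "ax": 0, "ay": 0, "az": 0, "jaw": -1},
    {"x": 0, "y": 0.09, "z": 0, "ax": 0, "ay": 0, "az": 0, "jaw": -1},
    {"x": 0, "y": 0.12, "z": 0, "ax": 0, "ay": 0, "az": 0, "jaw": -1},
    {"x": 0, "y": 0.15, "z": 0, "ax": 0, "ay": 0, "az": 0, "jaw": -1},
    {"x": 0, "y": 0.18, "z": 0, "ax": 0, "ay": 0, "az": 0, "jaw": -1},
    {"x": 0, "y": 0.19, "z": 0, "ax": 0, "ay": 0, "az": 0, "jaw": -1},
    {"x": 0, "y": 0.19, "z": 0, "ax": 0, "ay": 0, "az": 0, "jaw": -1},
    {"x": 0, "y": 0.19, "z": 0, "ax": 0, "ay": 0, "az": 0, "jaw": -1},
    {"x": 0, "y": 0.19, "z": 0, "ax": 0, "ay": 0, "az": 0, "jaw": -1},
  ],
)

```text
time: 12.75
tool_pos: [659.9, -42.0, 199.3]
tcp_rot: [-3.135, 0.0, 1.428]
contact_force: [-7.2, 0.8, -2.4]
grip_width: 0.1
finger_force: 3.2
```

```bash
python3 d.py "56,45,200"; python3 - <<'E'
from plant import bot
import cv2
p,d=bot.capture("side");cv2.imwrite("pics/s2.png",cv2.resize(p[130:310,195:355],None,fx=3.3,fy=3.3,interpolation=2)[:,:,::-1])
E
```

```text
t 12.75 unit [ 55.  -27.3] 199.3 F [-7.2  0.8 -2.4] w 0.0673140070463395 3.2238516211509705
(56.0, 45.0, 200.0) shift [ 0.362  0.004 -0.003] turn [-0.007  0.    -0.002]
```

View pics/s2.png

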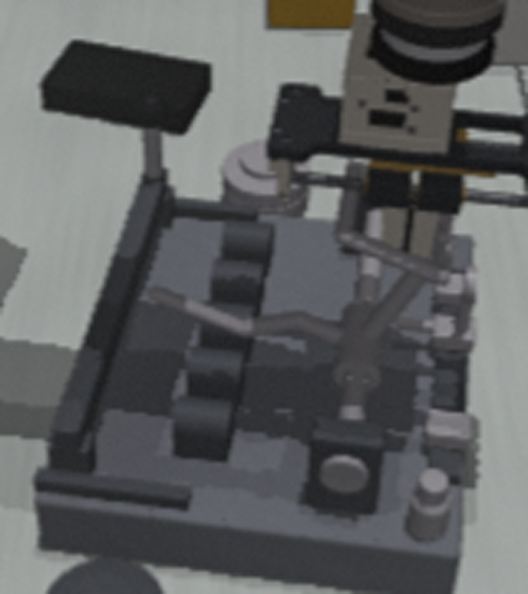

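The lever is tipped, with the tooth above the ridges (tooth tip at 155,293 in the crop), and the keeper is drawn. Next I'll carry it across.

send_rows(
  rows=[
    {"x": 0.05, "y": 0.005, "z": 0, "ax": 0, "ay": 0, "az": 0, "jaw": -1},
    {"x": 0.1, "y": 0.005, "z": 0, "ax": 0, "ay": 0, "az": 0, "jaw": -1},
    {"x": 0.14, "y": 0.005, "z": 0, "ax": 0, "ay": 0, "az": 0, "jaw": -1},
    {"x": 0.18, "y": 0.005, "z": 0, "ax": 0, "ay": 0, "az": 0, "jaw": -1},
    {"x": 0.22, "y": 0.005, "z": 0, "ax": 0, "ay": 0, "az": 0, "jaw": -1},
    {"x": 0.26, "y": 0.005, "z": 0, "ax": 0, "ay": 0, "az": 0, "jaw": -1},
    {"x": 0.3, "y": 0.005, "z": 0, "ax": 0, "ay": 0, "az": 0, "jaw": -1},
    {"x": 0.33, "y": 0.005, "z": 0, "ax": 0, "ay": 0, "az": 0, "jaw": -1},
    {"x": 0.35, "y": 0.005, "z": 0, "ax": 0, "ay": 0, "az": 0, "jaw": -1},
    {"x": 0.35, "y": 0.005, "z": 0, "ax": 0, "ay": 0, "az": 0, "jaw": -1},
  ],
)

```text
time: 14.05
tool_pos: [671.2, 27.2, 199.8]
tcp_rot: [-3.136, 0.001, 1.428]
contact_force: [-7.5, 0.2, -0.1]
grip_width: 0.1
finger_force: 3.3
```

```bash
python3 d.py "0,43,200"; python3 - <<'E'
from plant import bot
from h import *
from d import O,X,Y
for n in("scene","side"):
    p,d=bot.capture(n);P=cloud(bot.camera_model(n),d).reshape(-1,3);u=(P[:,:2]-O)@np.c_[X,Y];ok=d.reshape(-1)>0
    q=ok&(P[:,2]>115)&(P[:,2]<160)&(u[:,0]<-90)&(u[:,0]>-145)&(abs(u[:,1])<110)
    if q.any(): print(n,"tooth",q.sum(),np.percentile(u[q],[5,50,95],axis=0).round(1).tolist(),np.median(P[q,2]))
E
```

```text
t 14.05 unit [56.5 42.8] 199.8 F [-7.5  0.2 -0.1] w 0.14148456671141574 3.335922807455063
(0.0, 43.0, 200.0) shift [ 0.    -0.283  0.   ] turn [-0.005  0.    -0.002]
scene tooth 61 [[-125.6, 37.7], [-109.3, 41.9], [-92.7, 48.5]] 132.70686311802217
side tooth 76 [[-126.6, 39.2], [-109.1, 42.9], [-92.2, 47.9]] 132.90374529269798
```

Friction carried the lever the whole way, so the tooth is at y ≈ 42.5 and still lifted. I'll go back 19 mm.

send_rows(
  rows=[
    {"x": -0.02, "y": 0, "z": 0, "ax": 0, "ay": 0, "az": 0, "jaw": -1},
    {"x": -0.04, "y": 0, "z": 0, "ax": 0, "ay": 0, "az": 0, "jaw": -1},
    {"x": -0.06, "y": 0, "z": 0, "ax": 0, "ay": 0, "az": 0, "jaw": -1},
    {"x": -0.08, "y": 0, "z": 0, "ax": 0, "ay": 0, "az": 0, "jaw": -1},
    {"x": -0.095, "y": 0, "z": 0, "ax": 0, "ay": 0, "az": 0, "jaw": -1},
    {"x": -0.095, "y": 0, "z": 0, "ax": 0, "ay": 0, "az": 0, "jaw": -1},
    {"x": -0.095, "y": 0, "z": 0, "ax": 0, "ay": 0, "az": 0, "jaw": -1},
    {"x": -0.095, "y": 0, "z": 0, "ax": 0, "ay": 0, "az": 0, "jaw": -1},
    {"x": -0.095, "y": 0, "z": 0, "ax": 0, "ay": 0, "az": 0, "jaw": -1},
    {"x": -0.095, "y": 0, "z": 0, "ax": 0, "ay": 0, "az": 0, "jaw": -1},
  ],
)

```text
time: 15.4
tool_pos: [668.6, 8.6, 200.0]
tcp_rot: [-3.136, -0.0, 1.428]
contact_force: [-6.5, 1.8, 1.4]
grip_width: 0.4
finger_force: 3.5
```

```bash
cat > tooth.py <<'E'
from plant import bot
from h import *
from d import O,X,Y
for n in("scene","side"):
    p,d=bot.capture(n);P=cloud(bot.camera_model(n),d).reshape(-1,3);u=(P[:,:2]-O)@np.c_[X,Y];ok=d.reshape(-1)>0
    q=ok&(P[:,2]>115)&(P[:,2]<160)&(u[:,0]<-90)&(u[:,0]>-145)&(abs(u[:,1])<110)
    if q.any(): print(n,"tooth up",q.sum(),np.percentile(u[q],[5,50,95],axis=0).round(1).tolist(),np.median(P[q,2]))
    q=ok&(P[:,2]>70)&(P[:,2]<100)&(u[:,0]<-101)&(u[:,0]>-130)&(abs(u[:,1])<110)
    if q.any(): print(n,"tooth dn",q.sum(),np.percentile(u[q],[5,50,95],axis=0).round(1).tolist(),np.median(P[q,2]))
E
python3 tooth.py;python3 d.py "0,43,200"
```

```text
scene tooth up 61 [[-125.3, 19.2], [-108.3, 22.6], [-92.1, 29.2]] 133.28811213104896
side tooth up 77 [[-126.3, 20.6], [-109.6, 23.6], [-91.9, 30.1]] 132.31482376894346
t 15.5 unit [56.5 24.1] 199.9 F [-8.1  1.9  0.8] w 0.3905236868755115 3.497892916202545
(0.0, 43.0, 200.0) shift [ 0.094 -0.283  0.001] turn [-0.005 -0.    -0.002]
```

The tooth is at y ≈ 23 in my frame, which is the target. Now I'll let it down slowly.

send_rows(
  rows=[
    {"x": 0, "y": -0.03, "z": 0, "ax": 0, "ay": 0, "az": 0, "jaw": -1},
    {"x": 0, "y": -0.06, "z": 0, "ax": 0, "ay": 0, "az": 0, "jaw": -1},
    {"x": 0, "y": -0.09, "z": 0, "ax": 0, "ay": 0, "az": 0, "jaw": -1},
    {"x": 0, "y": -0.12, "z": 0, "ax": 0, "ay": 0, "az": 0, "jaw": -1},
    {"x": 0, "y": -0.15, "z": 0, "ax": 0, "ay": 0, "az": 0, "jaw": -1},
    {"x": 0, "y": -0.18, "z": 0, "ax": 0, "ay": 0, "az": 0, "jaw": -1},
    {"x": 0, "y": -0.21, "z": 0, "ax": 0, "ay": 0, "az": 0, "jaw": -1},
    {"x": 0, "y": -0.24, "z": 0, "ax": 0, "ay": 0, "az": 0, "jaw": -1},
    {"x": 0, "y": -0.27, "z": 0, "ax": 0, "ay": 0, "az": 0, "jaw": -1},
    {"x": 0, "y": -0.28, "z": 0, "ax": 0, "ay": 0, "az": 0, "jaw": -1},
  ],
)

```text
time: 16.75
tool_pos: [614.7, 15.9, 200.5]
tcp_rot: [3.141, 0.0, 1.428]
contact_force: [0.7, -0.1, -0.4]
grip_width: 0.3
finger_force: 0.0
```

```bash
python3 tooth.py;python3 d.py " 0,24,280"
```

```text
scene tooth dn 32 [[-125.7, 20.1], [-116.2, 24.3], [-106.0, 31.1]] 79.6900266586131
side tooth dn 45 [[-127.2, 21.1], [-114.2, 24.4], [-103.4, 31.4]] 79.46259398333737
t 16.85 unit [ 2.3 23.7] 200.6 F [0.5 0.8 0.5] w 0.6251072387114545 0.0
(0.0, 24.0, 280.0) shift [ 0.001 -0.012 -0.397] turn [ 0.     0.    -0.002]
```

send_rows(
  rows=[
    {"x": 0, "y": -0.01, "z": -0.12, "ax": 0, "ay": 0, "az": 0, "jaw": -1},
    {"x": 0, "y": -0.01, "z": -0.26, "ax": 0, "ay": 0, "az": 0, "jaw": -1},
    {"x": 0, "y": -0.01, "z": -0.4, "ax": 0, "ay": 0, "az": 0, "jaw": -1},
    {"x": 0.05, "y": -0.06, "z": -0.42, "ax": 0, "ay": 0, "az": 0, "jaw": -0.5},
    {"x": 0.15, "y": -0.2, "z": -0.42, "ax": 0, "ay": 0, "az": 0, "jaw": 0.5},
    {"x": 0.27, "y": -0.36, "z": -0.42, "ax": 0, "ay": 0, "az": 0, "jaw": 0.9},
    {"x": 0.39, "y": -0.52, "z": -0.42, "ax": 0, "ay": 0, "az": 0, "jaw": 0.9},
    {"x": 0.5, "y": -0.68, "z": -0.42, "ax": 0, "ay": 0, "az": 0, "jaw": 0.9},
    {"x": 0.589, "y": -0.8, "z": -0.42, "ax": 0, "ay": 0, "az": 0, "jaw": 0.9},
    {"x": 0.589, "y": -0.808, "z": -0.42, "ax": 0, "ay": 0, "az": 0, "jaw": 0.9},
  ],
)

```text
time: 18.1
tool_pos: [469.6, 157.1, 283.9]
tcp_rot: [-3.14, 0.0, 1.431]
contact_force: [0.9, 0.4, 0.5]
grip_width: 65.4
finger_force: 0.0
```

```bash
python3 tooth.py;python3 d.py " -160,141.5,162"
```

```text
scene tooth dn 32 [[-127.1, 20.4], [-115.9, 23.8], [-104.7, 29.5]] 79.90822151894255
side tooth dn 46 [[-127.3, 21.1], [-114.4, 23.9], [-103.1, 29.9]] 79.7572027127101
t 18.2 unit [-159.5  142.1] 284.1 F [0.5 0.2 0.2] w 73.52160833143992 0.0
(-160.0, 141.5, 162.0) shift [-0.002 -0.002  0.61 ] turn [-0.     0.001 -0.001]
```

send_rows(
  rows=[
    {"x": 0, "y": 0, "z": 0.1, "ax": 0, "ay": 0, "az": 0, "jaw": 0.9},
    {"x": 0, "y": 0, "z": 0.2, "ax": 0, "ay": 0, "az": 0, "jaw": 0.9},
    {"x": 0, "y": 0, "z": 0.3, "ax": 0, "ay": 0, "az": 0, "jaw": 0.9},
    {"x": 0, "y": 0, "z": 0.4, "ax": 0, "ay": 0, "az": 0, "jaw": 0.9},
    {"x": 0, "y": 0, "z": 0.5, "ax": 0, "ay": 0, "az": 0, "jaw": 0.9},
    {"x": 0, "y": 0, "z": 0.6, "ax": 0, "ay": 0, "az": 0, "jaw": 0.9},
    {"x": 0, "y": 0, "z": 0.61, "ax": 0, "ay": 0, "az": 0, "jaw": 0.9},
    {"x": 0, "y": 0, "z": 0.61, "ax": 0, "ay": 0, "az": 0, "jaw": 0},
    {"x": 0, "y": 0, "z": 0.61, "ax": 0, "ay": 0, "az": 0, "jaw": -0.4},
    {"x": 0, "y": 0, "z": 0.61, "ax": 0, "ay": 0, "az": 0, "jaw": -0.4},
  ],
)

```text
time: 19.45
tool_pos: [471.9, 155.6, 163.3]
tcp_rot: [3.14, -0.0, 1.428]
contact_force: [0.0, -0.1, -0.3]
grip_width: 61.9
finger_force: 0.0
```

send_rows(
  rows=[
    {"x": 0, "y": 0, "z": 0, "ax": 0, "ay": 0, "az": 0, "jaw": -0.4},
    {"x": 0, "y": 0, "z": 0, "ax": 0, "ay": 0, "az": 0, "jaw": -0.4},
    {"x": 0, "y": 0.03, "z": 0, "ax": 0, "ay": 0, "az": 0, "jaw": -0.4},
    {"x": 0, "y": 0.06, "z": 0, "ax": 0, "ay": 0, "az": 0, "jaw": -0.4},
    {"x": 0, "y": 0.09, "z": 0, "ax": 0, "ay": 0, "az": 0, "jaw": -0.4},
    {"x": 0, "y": 0.12, "z": 0, "ax": 0, "ay": 0, "az": 0, "jaw": -0.4},
    {"x": 0, "y": 0.15, "z": 0, "ax": 0, "ay": 0, "az": 0, "jaw": -0.4},
    {"x": 0, "y": 0.18, "z": 0, "ax": 0, "ay": 0, "az": 0, "jaw": -0.4},
    {"x": 0, "y": 0.21, "z": 0, "ax": 0, "ay": 0, "az": 0, "jaw": -0.4},
    {"x": 0, "y": 0.225, "z": 0, "ax": 0, "ay": 0, "az": 0, "jaw": -0.4},
  ],
)

```text
time: 20.7
tool_pos: [516.6, 148.9, 162.7]
tcp_rot: [3.141, 0.0, 1.428]
contact_force: [-3.2, -1.9, 2.6]
grip_width: 30.5
finger_force: 30.0
```

```bash
python3 d.py
```

```text
t 20.7 unit [-113.6  141.7] 162.7 F [-3.2 -1.9  2.6] w 30.54663438612557 30.00042825937271
```

Force is still only friction, about 3 N, so I'll push on gently to the stop.

send_rows(
  rows=[
    {"x": 0, "y": 0.005, "z": 0, "ax": 0, "ay": 0, "az": 0, "jaw": -0.4},
    {"x": 0, "y": 0.01, "z": 0, "ax": 0, "ay": 0, "az": 0, "jaw": -0.4},
    {"x": 0, "y": 0.015, "z": 0, "ax": 0, "ay": 0, "az": 0, "jaw": -0.4},
    {"x": 0, "y": 0.02, "z": 0, "ax": 0, "ay": 0, "az": 0, "jaw": -0.4},
    {"x": 0, "y": 0.02, "z": 0, "ax": 0, "ay": 0, "az": 0, "jaw": -0.4},
    {"x": 0, "y": 0.02, "z": 0, "ax": 0, "ay": 0, "az": 0, "jaw": -0.4},
    {"x": 0, "y": 0.02, "z": 0, "ax": 0, "ay": 0, "az": 0, "jaw": -0.4},
    {"x": 0, "y": 0.02, "z": 0, "ax": 0, "ay": 0, "az": 0, "jaw": -0.4},
    {"x": 0, "y": 0.02, "z": 0, "ax": 0, "ay": 0, "az": 0, "jaw": -0.4},
    {"x": 0, "y": 0.02, "z": 0, "ax": 0, "ay": 0, "az": 0, "jaw": -0.4},
  ],
)

```text
time: 21.95
tool_pos: [520.1, 148.4, 162.7]
tcp_rot: [3.142, 0.0, 1.428]
contact_force: [-2.9, -4.1, 1.5]
grip_width: 30.6
finger_force: 30.0
```

```bash
python3 d.py
```

```text
t 21.95 unit [-110.   141.7] 162.7 F [-2.9 -4.1  1.5] w 30.64493807699678 30.000311136245728
```

send_rows(
  rows=[
    {"x": 0, "y": 0.004, "z": 0, "ax": 0, "ay": 0, "az": 0, "jaw": -0.4},
    {"x": 0, "y": 0.008, "z": 0, "ax": 0, "ay": 0, "az": 0, "jaw": -0.4},
    {"x": 0, "y": 0.012, "z": 0, "ax": 0, "ay": 0, "az": 0, "jaw": -0.4},
    {"x": 0, "y": 0.012, "z": 0, "ax": 0, "ay": 0, "az": 0, "jaw": -0.4},
    {"x": 0, "y": 0.012, "z": 0, "ax": 0, "ay": 0, "az": 0, "jaw": -0.4},
    {"x": 0, "y": 0.012, "z": 0, "ax": 0, "ay": 0, "az": 0, "jaw": -0.4},
    {"x": 0, "y": 0.012, "z": 0, "ax": 0, "ay": 0, "az": 0, "jaw": -0.4},
    {"x": 0, "y": 0.012, "z": 0, "ax": 0, "ay": 0, "az": 0, "jaw": -0.4},
    {"x": 0, "y": 0.012, "z": 0, "ax": 0, "ay": 0, "az": 0, "jaw": -0.4},
    {"x": 0, "y": 0.012, "z": 0, "ax": 0, "ay": 0, "az": 0, "jaw": -0.4},
  ],
)

```text
time: 23.2
tool_pos: [520.1, 148.4, 162.6]
tcp_rot: [-3.137, 0.001, 1.428]
contact_force: [-10.5, -2.5, 6.3]
grip_width: 30.1
finger_force: 30.0
```

```bash
python3 d.py
```

```text
t 23.2 unit [-110.   141.7] 162.6 F [-10.5  -2.5   6.3] w 30.093130271557325 30.000961124897003
```

The force has risen to 10 N with no further motion, so the keeper is at its stop. I'll release and lift.

send_rows(
  rows=[
    {"x": 0, "y": -0.01, "z": 0, "ax": 0, "ay": 0, "az": 0, "jaw": 0.7},
    {"x": 0, "y": -0.01, "z": 0, "ax": 0, "ay": 0, "az": 0, "jaw": 0.7},
    {"x": 0, "y": -0.01, "z": 0, "ax": 0, "ay": 0, "az": 0, "jaw": 0.7},
    {"x": 0, "y": -0.01, "z": 0, "ax": 0, "ay": 0, "az": 0, "jaw": 0.7},
    {"x": 0, "y": -0.01, "z": -0.1, "ax": 0, "ay": 0, "az": 0, "jaw": 0.7},
    {"x": 0, "y": -0.01, "z": -0.25, "ax": 0, "ay": 0, "az": 0, "jaw": 0.7},
    {"x": 0, "y": -0.01, "z": -0.4, "ax": 0, "ay": 0, "az": 0, "jaw": 0.7},
    {"x": 0, "y": -0.01, "z": -0.55, "ax": 0, "ay": 0, "az": 0, "jaw": 0.7},
    {"x": 0, "y": -0.01, "z": -0.65, "ax": 0, "ay": 0, "az": 0, "jaw": 0.7},
    {"x": 0, "y": -0.01, "z": -0.65, "ax": 0, "ay": 0, "az": 0, "jaw": 0.7},
  ],
)

```text
time: 24.45
tool_pos: [521.2, 148.7, 294.0]
tcp_rot: [3.138, -0.001, 1.428]
contact_force: [-0.5, -0.8, -0.3]
grip_width: 77.9
finger_force: 0.0
```

```bash
python3 d.py; python3 ball.py; python3 - <<'E'
from plant import bot
import cv2
p,d=bot.capture("side");cv2.imwrite("pics/s3.png",cv2.resize(p[130:310,195:355],None,fx=3.3,fy=3.3,interpolation=2)[:,:,::-1])
E
```

```text
t 24.45 unit [-108.9  142.1] 294.0 F [-0.5 -0.8 -0.3] w 77.93934305232328 0.0
scene ball 97 [-121.34841269 -106.59817803  -96.28140494]
scene stirrup 458 [[-38.7, -17.6], [41.7, 63.1]]
side ball 108 [-124.03148485 -109.67775493  -97.64258251]
side stirrup 502 [[-40.8, -16.1], [40.5, 63.4]]
```

View pics/s3.png

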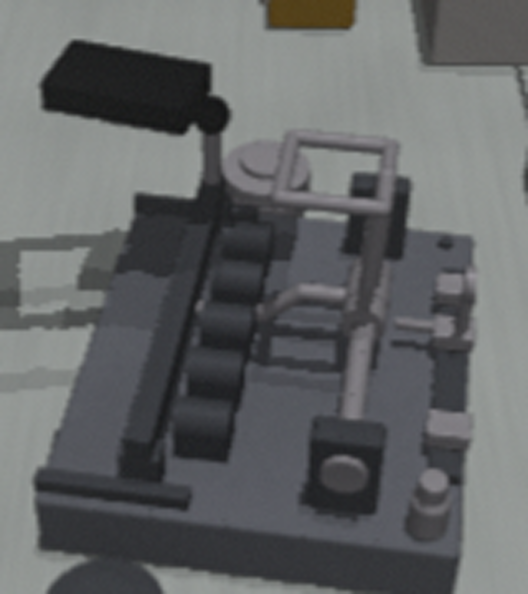

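The side view shows the lever upright with its tooth in line with the pointer bar at (400,325). The keeper is home with its ball at (213,115), and the stirrup has shifted by 50 mm. Handing in.

```bash
python3 -c "
from plant import bot
print(bot.close_job())"
```

```text
the job is handed in; nothing more can be done
None
```

I moved the lever to the notch the pointer marks (unit y +25), with the tooth measured down in it and the keeper bar pushed to its stop over it, then handed the job in about 24.5 s into the 59 s; the hand-in returned no verdict.

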